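Load the slide carrier under the spring clip of the stage

TASK

Load the slide carrier into the clip stage with the fingertips alone: press the clip's long thumb bar down with one fingertip so that its nose lifts clear, and keep it down while the other fingertip pushes the carrier along the channel until it is fully home against the two stop posts. Only then let the bar up, so that the nose drops into the carrier's groove and the carrier stays there when you take the hand away. Do not lift or tip the carrier, and leave the vial, the tube and the dish beside the stage where they stand.

Things in the scene. Friction and masses are not known exactly. Their poses are not given: they have to be found in the camera images.
- clip_stage: Fixed aluminium stage, lengths in mm in its frame: origin on the table under the base plate (x -88..84, y -42..72, top = deck at z 10); +x = push direction, +y = the thumb bar's side. Channel along x at y = 0 between low rails (y +-21.3 to +-27.5, top z 16). Where x < 0 and y < 50 nothing but the carrier is higher than the rails.
- stop (a point): Point midway between the stop faces of the two stop posts, at stage x 0, y 0, z 24 (mm). The posts stand at y +-21.5 to +-32, x 0..10, top z 34; the carrier's push plate ends against them. Beyond them, at y 32..44, two hinge ears (x 12..18 and 60..66, top z 30) carry the clip.
- clip_hinge (a joint): Hinge of the steel spring clip, rad; axis along stage x at y 38, z 24 mm. 0 = bar up, nose down; grows as the bar goes down. At 0 the nose blocks the carrier; at 0.17 it would rest on the carrier's top; from 0.25 it is well clear; 0.45 = end of travel. Springs back: 2 N on the bar to start, 6 N fully down. Reads about 0.04 with the nose in the carrier's groove.
- nose (a point): Underside of the clip's nose (8 x 8 mm), at stage x 52, y 4 mm; 3 mm above the deck when at rest; it moves with the clip.
- spring_clip: Steel spring clip with a round thumb bar, 12 mm thick, along stage x from -90 to 62 mm (clear for a finger up to 5); pressed from above it stays level, and a finger may slide along it. Origin on the hinge axis at stage x 0; bar centre line 21.6 mm from the axis, at stage y 59.6 mm. Top 34.4 mm above the table at rest, 26.7 at joint 0.35, 24.6 at 0.45.
- bar_top (a point): Point on the top line of the thumb bar, at stage x -40 mm, y 59.6 mm; it moves with the bar.
- slide_carrier: Loose flat grey carrier with a small glass plate, 76 (x) x 40 x 8 mm, 120 g, in the channel. Origin: centre of underside; +x as the stage's. At the rear an upright push plate: x -38..-32, y +-32, top 32 above the underside. Groove for the nose across its top: x 12..28, 4 deep. Home: origin at stage x 32, y 0, z 10 mm (plate's rear face at x -6). Starts 26 to 46 mm short.
- capped_vial: Bystander: clear vial with a black cap, 20 mm wide, 67 mm high, upright on the table at the side of the stage away from the bar. Origin at the centre of its underside.
- blue_cap_tube: Bystander: small tube with a blue cap, 18 mm wide, 56 mm high, upright on the table at the same side. Origin at the centre of its underside.
- dish: Bystander: shallow white dish, 98 mm wide, 36 mm high, on the table at the bar's side of the stage. Origin at the centre of its underside.
Things that resemble listed ones, but are neither listed nor needed, are in the scene too. There is more than one size of the slide_carrier; the one meant has the size given above.

How it is judged:
By the outcome, as a careful person would: the job done as asked, in the order asked, and still so for the second after the job is handed in, with the robot touching nothing.
It also fails if it takes over 38 s, if anything falls off the work surface, if the arm or the gripper's body presses on something with over 40 N, if the wrist force passes 120 N, or if a joint passes its speed limit or range.

ROBOT

A 7-joint arm with a two-finger parallel gripper is mounted at the origin on a cart in front of the work surface, level with it; the furniture and walls round the work are solid. World frame = base frame: x ahead of the robot, y to its left, z up, the work surface at z = 0. Lengths are in m, angles in rad, forces in N, time in s.
With the tool pointing down it reaches from about 0.35 to 0.9 m from the base axis. Payload 7.2 kg.
Tool frame: the origin (TCP) lies midway between the tips of the shut fingers; the grasp point (between the pads) lies 19 mm behind it (arm.grip_point_offset is the distance from the TCP to the grasp point, in m); z points along the fingers, x is the direction in which the jaws open and shut, and the axes are right-handed (so a half turn about z gives the same grasp; the last joint's range is limited). The gripper opens to 85 mm and grips with 20 to 120 N. Pads are 22 mm wide; open, the fingers measure 114 mm over their backs; the gripper's body (76 mm by 85 mm) begins 54 mm behind the grasp point. The pads swing forward as they close: fully open they stand 13 mm farther back than shut.
Start: joints at [-1.313, 0.411, -0.013, 1.596, 0.006, 1.134, -0.082], TCP at [0.2, 0.592, 0.231] pointing down, gripper open.
Joint ranges: [-2.95, 2.95], [-0.29, 1.99], [-1.47, 1.44], [0.14, 2.54], [-1.03, 4.17], [0.13, 1.85], [-2.86, 2.86]. Speed limits (rad/s): [2.39, 2.39, 3.01, 3.01, 3.14, 3.14, 3.14].

INTERFACE

Orientations are given as a rotation vector (axis times angle).
In Python, from station import arm gives the robot as it stands. The module is installed in compiled form; this text tells all that it offers. Calls block until the motion is done:
- arm.movep(position, orientation): joint-space move of the TCP to a pose.
- arm.move_l(position, rot=None, rate=0.15): straight line of the TCP; rot=None keeps the orientation; rate is the mean speed in m/s.
- arm.move_joints(angles): joint-space move.
- arm.gripper_to(opening): opening from 0.0 (shut) to 1.0 (fully open); the grip force is fixed at half the most; returns when the fingers have stopped.
- arm.sleep(seconds).
- arm.solve_ik(position, orientation): joint angles nearest the present ones, or None.
- arm.observe(): the state.
- arm.camera(name): name is "scene" or "top" or "wrist"; returns a dict with "image" (420x560x3 uint8, red, green, blue), "range_z" (420x560 float32, m along the optical axis (not along the pixel's ray), 0 where there is no reading), "fx", "fy", "cx", "cy" (pixels), "dist_coeffs" ([k1, k2, p1, p2, k3] as OpenCV has them; the pictures are not rectified), "world_from_camera" (4x4, takes a point from camera to world coordinates). Camera axes: x right, y down, z forward; pixel columns grow to the right and rows downward; lengths in m; the calibration is good to about 2 mm. A picture is of the moment at which its call begins.
A pose or a line that the arm cannot do raises arm.IKError and nothing moves.
- arm.finish_job(): hands the job in, once; it reports no verdict.
The state is a dict: "t": time; "joint_positions": joint angles; "qvel": joint speeds; "effort": joint torques, N m; "tool_pos": TCP position; "orientation": TCP orientation; "wrist_force": force on the tool from outside, world axes, zero at the start; "wrist_torque": the same for the moment, N m; "grip_width": opening from 0.0 (shut) to 1.0 (fully open).
Only numpy, scipy, OpenCV 4.12 (cv2) and the standard library are available. Lean on these libraries where they do the work, as an engineer would, in place of code of your own. Each camera call takes 0.05 s, during which the arm holds its last target. There are 200 camera calls.

## Working session

There is one attempt and no reset: what is moved stays moved. The work goes in short steps, each a Python script; the robot and the scene stay as the last script left them, time stands still between calls to the robot, and variables do not carry over. Pictures are saved under pics/ and viewed, on a budget of 10 in all, crops included, one or two more only if the job needs it, and the job is handed in when it is done.

```bash
mkdir -p pics; python3 - <<'E'
from station import arm
import cv2,numpy as np
for n in ("top","scene"):
    c=arm.camera(n); cv2.imwrite(f"pics/{n}0.png",c["image"][:,:,::-1]); np.savez(f"{n}0.npz",**c)
    print(n,c["fx"],c["fy"],c["cx"],c["cy"],c["dist_coeffs"],np.round(c["world_from_camera"],3).tolist())
o=arm.observe();print(o["t"],o["tool_pos"],o["orientation"],o["grip_width"],arm.grip_point_offset)
E
```

```text
top 382.9444124400951 382.9444124400951 280.0888324396646 205.70692700568716 [0.016496 0.       0.       0.       0.      ] [[0.017, -0.998, 0.063, 0.457], [-0.999, -0.019, -0.03, -0.018], [0.032, -0.063, -0.998, 0.902], [0.0, 0.0, 0.0, 1.0]]
scene 403.739172791134 403.739172791134 279.0376341851899 215.261130084827 [-0.0588476  0.         0.         0.         0.       ] [[0.931, -0.27, 0.246, 0.292], [-0.365, -0.723, 0.586, -0.545], [0.019, -0.636, -0.772, 0.719], [0.0, 0.0, 0.0, 1.0]]
0.1 [0.19994    0.59167666 0.23053284] [ 2.55152856e+00  1.83121926e+00 -1.76681663e-03] 1.0002688628564738 0.0187
```

View pics/top0.png

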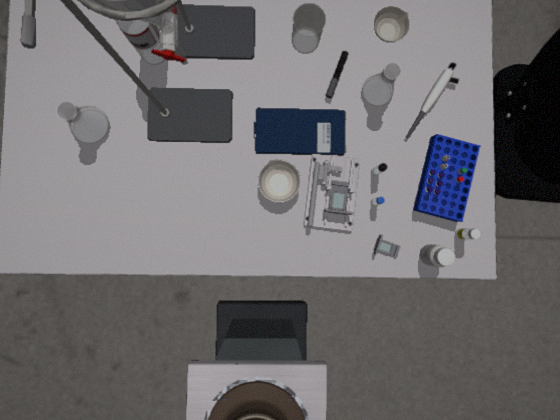

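View pics/scene0.png

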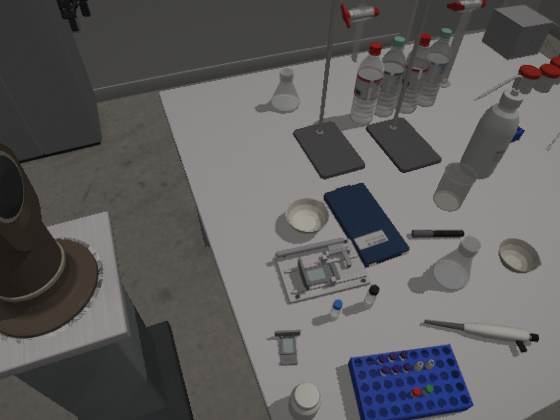

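```bash
cat > h.py <<'E'
import numpy as np,cv2
def cloud(c):
    K=np.array([[c["fx"],0,c["cx"]],[0,c["fy"],c["cy"]],[0,0,1]],float)
    H,W=c["range_z"].shape; u,v=np.meshgrid(np.arange(W),np.arange(H))
    n=cv2.undistortPoints(np.stack([u,v],-1).reshape(-1,1,2).astype(np.float64),K,np.array(c["dist_coeffs"],float)).reshape(H,W,2)
    z=c["range_z"][...,None].astype(float)
    P=np.concatenate([n*z,z],-1); M=np.array(c["world_from_camera"])
    P=P@M[:3,:3].T+M[:3,3]; P[c["range_z"]==0]=np.nan
    return P
E
python3 - <<'E'
from h import *
from station import arm
t=dict(np.load("top0.npz"));s=dict(np.load("scene0.npz"))
for c,n in((t,"t"),(s,"s")):
    P=cloud(c)
    m=(P[...,2]>.12)&(np.hypot(P[...,0],P[...,1])<.85)&(P[...,0]>.25)
    q=P[m]; print(n,len(q)); 
    for k in sorted({tuple(x) for x in np.round(q[:,:2]/.05).astype(int)}): 
        w=q[(np.round(q[:,:2]/.05).astype(int)==k).all(1)]; print(k[0]*.05,k[1]*.05,len(w),w[:,2].max().round(2),end=' | ')
P=cloud(t)
for n,(u,v) in dict(bar_lo=(308,226),bar_hi=(317,158),c1=(304,229),c2=(353,232),c3=(359,160),glass=(338,200),dish=(279,182),vial=(382,168),tube=(380,200)).items(): print(n,P[v,u].round(3))
c=arm.camera("wrist");o=arm.observe()
R=cv2.Rodrigues(np.array(o["orientation"]))[0];T=np.eye(4);T[:3,:3]=R;T[:3,3]=o["tool_pos"]
print(np.round(np.linalg.inv(T)@c["world_from_camera"],4),c["fx"],c["dist_coeffs"])
x0,x1,y0,y1=295,365,145,245
cv2.imwrite("pics/topcrop.png",cv2.resize(t["image"][140:240,255:395,::-1],None,fx=5.7,fy=5.7,interpolation=cv2.INTER_CUBIC))
E
```

```text
t 4277
0.65 0.1 887 0.57 | 0.65 0.15000000000000002 538 0.57 | 0.65 0.2 645 0.55 | 0.7000000000000001 0.05 13 0.54 | 0.7000000000000001 0.1 822 0.54 | 0.7000000000000001 0.15000000000000002 260 0.53 | 0.7000000000000001 0.2 479 0.46 | 0.7000000000000001 0.25 272 0.46 | 0.75 0.1 139 0.4 | 0.75 0.15000000000000002 5 0.4 | 0.75 0.2 215 0.45 | 0.8 -0.25 2 0.12 | s 1317
0.7000000000000001 0.1 436 0.41 | 0.7000000000000001 0.15000000000000002 56 0.4 | 0.7000000000000001 0.2 254 0.37 | 0.7000000000000001 0.25 48 0.37 | 0.75 0.1 348 0.41 | 0.75 0.2 173 0.37 | 0.8 -0.30000000000000004 2 0.12 | bar_lo [ 0.467 -0.112  0.   ]
bar_hi [ 0.628 -0.131  0.01 ]
c1 [ 0.46  -0.103 -0.001]
c2 [ 0.455 -0.219  0.001]
c3 [ 0.625 -0.23   0.01 ]
glass [ 0.529 -0.179  0.021]
dish [ 0.57  -0.042  0.003]
vial [ 0.597 -0.268  0.069]
tube [ 0.527 -0.267  0.056]
[[ 1.000e+00  4.000e-04 -6.000e-04 -1.200e-03]
 [-2.000e-04  9.561e-01  2.932e-01 -7.480e-02]
 [ 7.000e-04 -2.932e-01  9.561e-01 -1.423e-01]
 [ 0.000e+00  0.000e+00  0.000e+00  1.000e+00]] 344.25293321529745 [-0.04351612  0.          0.          0.          0.        ]
```

View pics/topcrop.png

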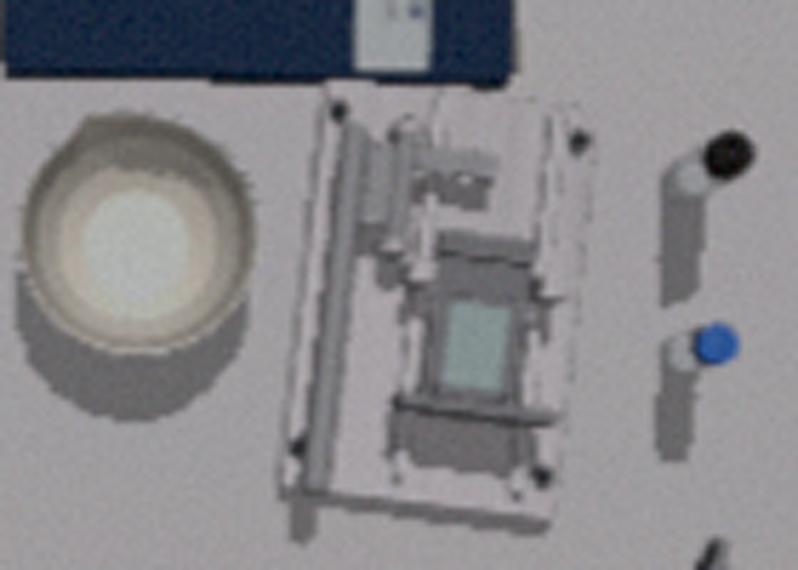

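```bash
cat >> h.py <<'E'
def rv(yaw,out=True):
    X=np.array([np.cos(yaw),np.sin(yaw),0]);Y=np.array([-X[1],X[0],0]);Z=np.array([0,0,1.])
    s=-1 if out else 1
    return cv2.Rodrigues(np.stack([s*Y,s*X,-Z],1))[0].ravel()
def snap(arm,n,k):
    c=arm.camera(n);cv2.imwrite(f"pics/{k}.png",c["image"][:,:,::-1]);np.savez(f"{k}.npz",**c);return c
E
python3 - <<'E'
from h import *
from station import arm
y=np.radians(-6.5)
r=rv(y,True)
print(arm.solve_ik([.545,-.165,.17],r),arm.solve_ik([.40,.12,.25],r))
print(arm.solve_ik([.545,-.165,.17],rv(y,False)))
arm.movep([.40,.12,.25],r); arm.movep([.545,-.165,.17],r)
arm.gripper_to(.54); arm.sleep(.3)
snap(arm,"wrist","w1"); o=arm.observe();print(o["t"],o["tool_pos"],o["orientation"],o["grip_width"],o["wrist_force"])
E
```

```text
[-0.5473793   0.59406888  1.0952677   1.8508144  -0.60116715  1.07549856
 -0.90171772] [-1.02044358e+00  3.06806058e-03  6.27733783e-01  2.06890774e+00
 -2.05392916e-03  1.07020263e+00 -2.07596898e+00]
[-0.35489838  0.45822385  0.76201178  1.84086569 -0.37364033  0.99118715
  2.02184474]
4.0833 [ 0.54498481 -0.1650471   0.16999893] [ 2.09182663e+00 -2.34382548e+00  1.22550032e-05] 0.5417482569071062 [-0.04438008 -0.56547419  0.18089849]
```

View pics/w1.png

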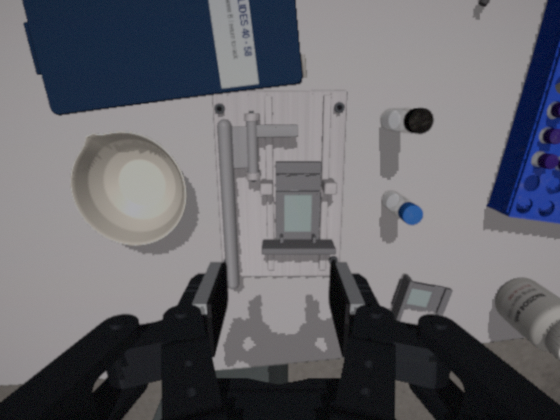

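```bash
python3 - <<'E'
from h import *
from station import arm
c=dict(np.load("w1.npz"));P=cloud(c)
o=arm.observe();T=np.array(o["tool_pos"])
sub=P[85:290,205:355].reshape(-1,3)
d=sub[(sub[:,2]>.006)&(sub[:,2]<.05)]
print("deck median z",np.median(d[d[:,2]<.013][:,2]),"table",np.nanmedian(P[295:340,240:320,2]))
q=d[(d[:,2]<.014)][:,:2].astype(np.float32)
(cx,cy),(w,h),a=cv2.minAreaRect(q);print("rect",cx,cy,w,h,a)
def loc(p,o,y): 
    X=np.array([np.cos(y),np.sin(y)]);e=p[...,:2]-o
    return np.stack([e@X,e@np.array([-X[1],X[0]])],-1)
# bar
b=P[118:290,215:243].reshape(-1,3);b=b[(b[:,2]>.026)&(b[:,2]<.04)]
# ridge: top points
yaw=np.radians(-6.5)
for _ in range(3):
    s=loc(b,np.zeros(2),yaw); A=np.median(s[:,1])
    m=abs(s[:,1]-A)<.008; f=np.polyfit(s[m,0],s[m,1],1); yaw+=np.arctan(f[0])
s=loc(b,np.zeros(2),yaw);m=abs(s[:,1]-np.median(s[:,1]))<.008;s=s[m]
print("bar yaw deg",np.degrees(yaw),"xs",np.percentile(s[:,0],[0.2,1,99,99.8]),"y",np.percentile(s[:,1],[2,50,98]),"ztop",np.percentile(b[:,2],97))
for lo in(.03,.032,.0335): print(lo,np.median(loc(b[b[:,2]>lo],np.zeros(2),yaw)[:,1]))
# deck extents in the bar yaw frame
s=loc(q.astype(float),np.zeros(2),yaw);print("deck x",np.percentile(s[:,0],[.2,1,99,99.8]),"y",np.percentile(s[:,1],[.2,1,99,99.8]))
# plate
p=P[232:262,258:340].reshape(-1,3);p=p[(p[:,2]>.036)&(p[:,2]<.05)];s=loc(p,np.zeros(2),yaw)
print("plate x",np.percentile(s[:,0],[1,5,50,95,99]),"y",np.percentile(s[:,1],[1,50,99]),"z",np.percentile(p[:,2],[5,50,95]),len(p))
pp=loc(p,np.zeros(2),yaw);print("plate tilt deg",np.degrees(np.polyfit(pp[:,1],pp[:,0],1)[0]))
# fingertips in tool frame
R=cv2.Rodrigues(np.array(o["orientation"]))[0]
t=(P-T)@R
for n,sl in(("L",np.s_[250:330,180:235]),("R",np.s_[250:330,325:380])):
    g=t[sl].reshape(-1,3);g=g[(g[:,2]<.03)&(g[:,2]>-.06)]
    print(n,np.percentile(g[:,0],[1,50,99]),np.percentile(g[:,1],[1,50,99]),np.percentile(g[:,2],[1,50,99]))
    for z0 in(-.03,-.02,-.015,-.01,-.005,0):
        k=g[abs(g[:,2]-z0)<.0025]
        if len(k):print("   ",z0,len(k),k[:,0].min().round(4),k[:,0].max().round(4),k[:,1].min().round(4),k[:,1].max().round(4))
E
```

```text
deck median z 0.009843242404357605 table -0.00017550932474855174
rect 0.5474748611450195 -0.16840511560440063 0.11387812346220016 0.17310643196105957 84.0622787475586
bar yaw deg -6.712154203539284 xs [0.47756565 0.4799106  0.62501315 0.62660926] y [-0.06796328 -0.06056742 -0.05370884] ztop 0.03513657630479704
0.03 -0.059741239658903544
0.032 -0.05945511237741373
0.0335 -0.059367055369175
deck x [0.47802681 0.47961281 0.64880905 0.64967456] y [-0.15995552 -0.15900039 -0.04738583 -0.04631452]
plate x [0.51538441 0.51563614 0.5192507  0.521011   0.52120946] y [-0.14969323 -0.11880797 -0.08721062] z [0.03688843 0.04149566 0.04276659] 633
plate tilt deg -0.26001055941952567
L [-0.03496304 -0.02417685 -0.02149693] [-0.01329269 -0.01006617  0.00969166] [-0.05492927 -0.03033532 -0.004159  ]
    -0.03 323 -0.0355 -0.0215 -0.0119 0.0074
    -0.02 289 -0.0356 -0.0215 -0.0111 0.0111
    -0.015 251 -0.0354 -0.0214 -0.0113 0.0116
    -0.01 207 -0.035 -0.0215 -0.0112 0.0114
    -0.005 91 -0.0282 -0.0215 -0.0108 0.0111
    0 6 -0.0218 -0.0216 -0.0059 0.005
R [0.02396652 0.02687227 0.03751827] [-0.01349674 -0.01019753  0.00952774] [-0.05500055 -0.03085299 -0.00424726]
    -0.03 321 0.0239 0.0381 -0.0119 0.0079
    -0.02 286 0.0239 0.038 -0.0114 0.0113
    -0.015 255 0.0239 0.0378 -0.0116 0.0107
    -0.01 207 0.0238 0.0371 -0.0112 0.0111
    -0.005 91 0.0239 0.0306 -0.0107 0.011
    0 4 0.0242 0.0243 -0.0058 -0.0027
```

```bash
cat >> h.py <<'E'
YAW=np.radians(-6.7)
def W(sx,sy,z):
    c,s=np.cos(YAW),np.sin(YAW);return [c*sx-s*sy,s*sx+c*sy,z]
def F(o):
    f=o["wrist_force"];c,s=np.cos(YAW),np.sin(YAW);return np.round([c*f[0]+s*f[1],-s*f[0]+c*f[1],f[2]],2)
E
python3 - <<'E'
from h import *
from station import arm
r=rv(YAW)
arm.move_l(W(.492,-.0845,.10),r,rate=.15)
arm.move_l(W(.492,-.0845,.045),rate=.1); arm.sleep(.2)
o=arm.observe();print(o["t"],F(o)); f0=F(o)
for z in np.arange(.039,.0215,-.002):
    arm.move_l(W(.492,-.0845,z),rate=.03); o=arm.observe();f=F(o)-f0
    print(round(z,4),o["tool_pos"][2].round(4),f,round(o["t"],2))
    if f[2]>6.5: break
snap(arm,"wrist","w2")
E
```

```text
5.7917 [-0.89  0.34  0.03]
0.039 0.0388 [0.6  0.32 0.16] 6.14
0.037 0.0369 [ 0.7  -0.61 -0.99] 6.39
0.035 0.0349 [ 0.65 -1.19  0.32] 6.64
0.033 0.0329 [ 0.36 -0.15 -0.76] 6.89
0.031 0.031 [0.77 1.09 2.72] 7.14
0.029 0.029 [0.93 2.12 3.6 ] 7.39
0.027 0.027 [2.18 3.34 3.33] 7.64
0.025 0.0251 [2.15 4.59 4.71] 7.89
0.023 0.0231 [2.24 3.77 5.49] 8.14
```

View pics/w2.png

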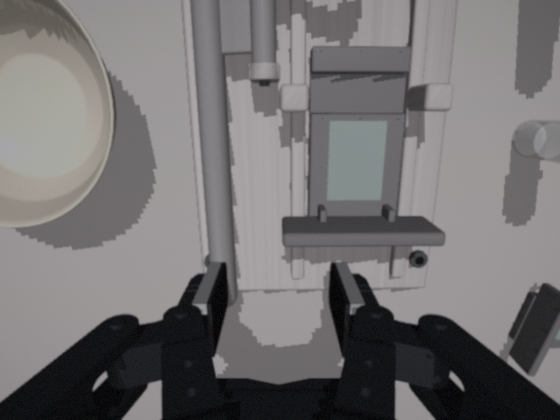

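```bash
python3 - <<'E'
from h import *
from station import arm
c=dict(np.load("w2.npz"));P=cloud(c);o=arm.observe()
R=cv2.Rodrigues(np.array(o["orientation"]))[0];t=(P-np.array(o["tool_pos"]))@R
for n,sl in(("bar",np.s_[60:255,195:245]),):
    g=np.concatenate([t[sl].reshape(-1,3),P[sl].reshape(-1,3)],1)
    for y in(-.07,-.05,-.035,-.02):
        k=g[(abs(g[:,1]-y)<.004)&(g[:,5]>.018)]
        if len(k): print(y,len(k),"tool x",np.percentile(k[:,0],[3,97]).round(4),"ztop",np.percentile(k[:,5],95).round(4))
for n,sl in(("L",np.s_[255:330,180:228]),("R",np.s_[255:330,328:380])):
    g=t[sl].reshape(-1,3)
    for z0 in(-.015,-.009,-.006,-.004,-.002):
        k=g[(abs(g[:,2]-z0)<.001)&(abs(g[:,1])<.012)]
        if len(k):print(n,z0,len(k),k[:,0].min().round(4),k[:,0].max().round(4))
E
```

```text
-0.07 622 tool x [-0.0307 -0.0196] ztop 0.026
-0.05 540 tool x [-0.0303 -0.0193] ztop 0.026
-0.035 494 tool x [-0.03   -0.0193] ztop 0.026
-0.02 442 tool x [-0.0298 -0.0189] ztop 0.0259
L -0.015 95 -0.035 -0.0215
L -0.009 80 -0.0341 -0.0214
L -0.006 40 -0.0281 -0.0215
L -0.004 26 -0.0257 -0.0215
L -0.002 111 -0.0287 -0.0214
R -0.015 108 0.0239 0.0378
R -0.009 71 0.024 0.0359
R -0.006 45 0.024 0.0298
R -0.004 27 0.024 0.0244
R -0.002 11 0.0241 0.0244
```

```bash
python3 - <<'E'
from h import *
from station import arm
o=arm.observe();f0=F(o);print(f0)
def go(x,rate):
    arm.move_l(W(x,-.0845,.0228),rate=rate);o=arm.observe();f=F(o)
    print(round(x,4),o["tool_pos"].round(4),f,round(o["t"],2));return f
for x in(.500,.508,.516,.524,.532,.538,.542): 
    f=go(x,.04)
    if f[0]<-10 or f[2]<2: break
else:
    snap(arm,"wrist","w3")
E
```

```text
[1.24 3.81 5.08]
0.5 [ 0.4858 -0.1428  0.0227] [-1.22  1.26  5.05] 8.54
0.508 [ 0.4935 -0.1439  0.0226] [-1.46  0.7   5.3 ] 8.89
0.516 [ 0.5013 -0.1449  0.0226] [-1.57  0.94  6.17] 9.24
0.524 [ 0.5092 -0.1459  0.0226] [-2.67  0.28  4.95] 9.59
0.532 [ 0.5172 -0.1468  0.0226] [-2.5  0.2  4.7] 9.94
0.538 [ 0.5231 -0.1475  0.0226] [-2.45  0.79  4.64] 10.24
0.542 [ 0.5269 -0.148   0.0225] [-4.31  0.01  4.79] 10.49
```

View pics/w3.png

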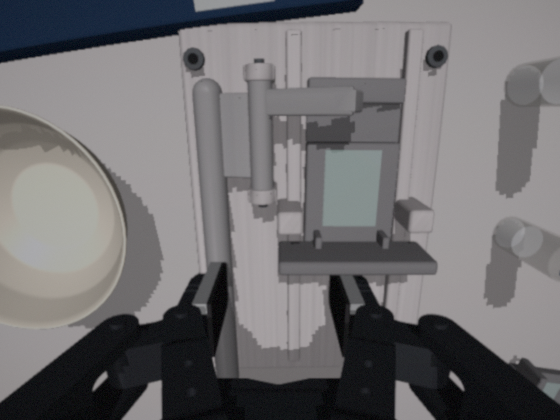

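```bash
python3 - <<'E'
from h import *
from station import arm
for x in np.arange(.543,.556,.001):
    arm.move_l(W(x,-.0845,.0228),rate=.02);arm.sleep(.05);o=arm.observe();f=F(o)
    print(round(x,4),o["tool_pos"].round(4),f,round(o["t"],2))
    if f[0]<-14 or f[2]<2: break
c=snap(arm,"wrist","w4")
P=cloud(c);h=P[225:300,270:440].reshape(-1,3);
E
```

```text
0.543 [ 0.5274 -0.148   0.0225] [-3.92  0.36  6.09] 10.84
0.544 [ 0.5282 -0.1482  0.0225] [-4.83 -0.37  5.76] 11.14
0.545 [ 0.5292 -0.1483  0.0224] [-4.62  0.33  5.37] 11.44
0.546 [ 0.5302 -0.1484  0.0224] [-4.41  0.23  4.62] 11.74
0.547 [ 0.5312 -0.1486  0.0224] [-4.77 -0.53  5.51] 12.04
0.548 [ 0.5322 -0.1487  0.0224] [-4.83 -1.11  5.47] 12.34
0.549 [ 0.5332 -0.1488  0.0224] [-3.79  0.16  5.17] 12.64
0.55 [ 0.5342 -0.1489  0.0224] [-3.91  1.    5.13] 12.94
0.551 [ 0.5351 -0.149   0.0224] [-4.58  0.16  5.43] 13.24
0.552 [ 0.5354 -0.1491  0.0224] [-6.74  0.52  8.24] 13.54
0.553 [ 0.5354 -0.1492  0.0222] [-9.27  0.9  10.68] 13.84
0.554 [ 0.5354 -0.1492  0.0222] [-13.86   0.99  12.42] 14.14
0.555 [ 0.5355 -0.1492  0.0221] [-15.59   1.38  15.74] 14.44
```

View pics/w4.png

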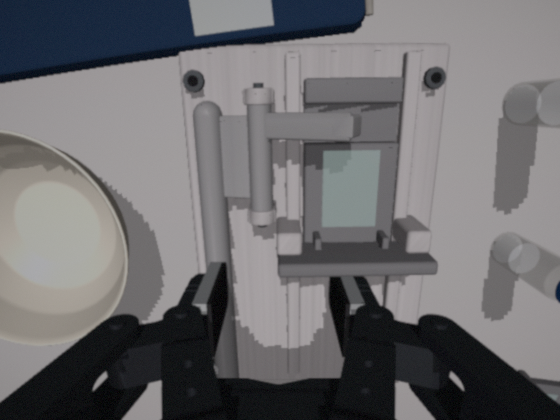

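```bash
python3 - <<'E'
from h import *
from station import arm
arm.move_l(W(.552,-.0845,.0224),rate=.02);arm.move_l(W(.547,-.0845,.0224),rate=.02);arm.sleep(.1)
o=arm.observe();print(o["tool_pos"].round(4),F(o),o["t"])
snap(arm,"wrist","w5")
arm.move_l(W(.547,-.0845,.045),rate=.03);o=arm.observe();print(F(o))
arm.move_l(W(.545,-.0845,.13),rate=.1);arm.sleep(.2)
c=snap(arm,"wrist","w6");o=arm.observe();print(F(o),o["t"])
E
```

```text
[ 0.534  -0.1491  0.0229] [ 0.65 -0.52  5.39] 15.2917
[ 0.74  1.46 -1.18]
[-0.72 -0.75  0.81] 17.4917
```

View pics/w6.png

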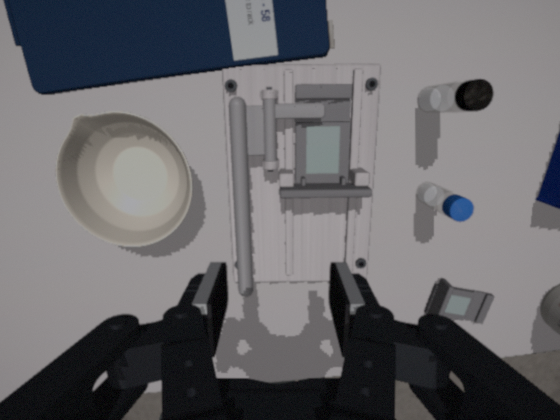

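```bash
python3 - <<'E'
from h import *
c=dict(np.load("w6.npz"));P=cloud(c)
def z(sl,lo=.006): 
    g=P[sl][...,2].ravel();g=g[g>lo];return np.percentile(g,[5,50,95]).round(4)
print("bar top",z(np.s_[110:270,236:246],.02)[2],"deck",z(np.s_[230:270,300:340])[1],"nose arm",z(np.s_[107:115,295:320]),"plate",z(np.s_[186:198,282:370],.035),"carrier top",z(np.s_[165:180,305:345]))
cc=np.array([np.cos(np.radians(-5.95)),np.sin(np.radians(-5.95))])
d=P[60:285,222:382].reshape(-1,3);d=d[(d[:,2]>.006)&(d[:,2]<.014)][:,:2]@cc
p=P[182:202,278:374].reshape(-1,3);p=p[p[:,2]>.038][:,:2]@cc
print("deck x",np.percentile(d,[.3,99.7]).round(4),"plate x",np.percentile(p,[2,98]).round(4), "rear rel stage(mm), want -6:",1e3*(np.percentile(p,2)-np.percentile(d,99.7)+.084))
E
python3 - <<'E'
import cv2
i=cv2.imread("pics/w6.png")[75:210,220:390];cv2.imwrite("pics/w6c.png",cv2.resize(i,None,fx=4.4,fy=4.4,interpolation=cv2.INTER_CUBIC))
E
```

```text
bar top 0.0343 deck 0.01 nose arm [0.0259 0.027  0.0282] plate [0.0365 0.0415 0.0427] carrier top [0.0171 0.0182 0.0195]
deck x [0.4772 0.6478] plate x [0.5584 0.5642] rear rel stage(mm), want -6: -5.375283535966127
```

View pics/w6c.png

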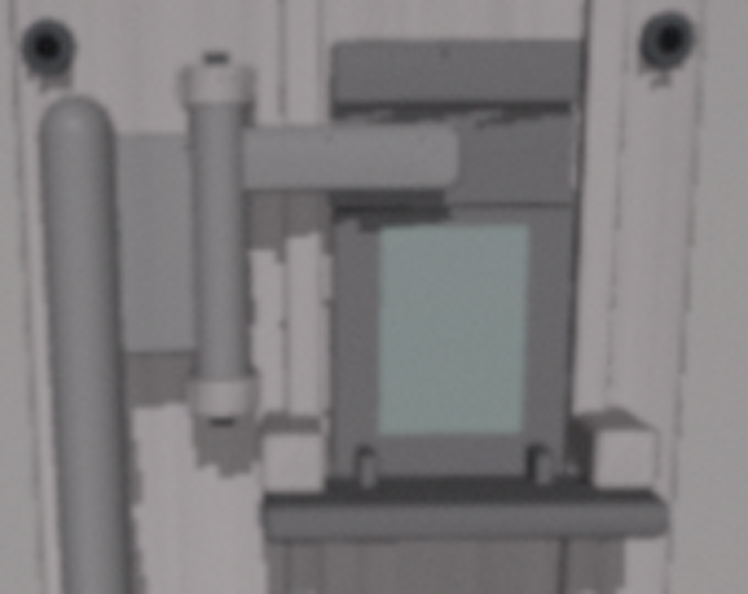

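The bar is back up (its top is at 34.3 mm), the nose sits over the groove, and the plate is flush with both posts with its rear face at about x = -5.4 mm. The bystanders haven't moved and the hand is clear, so I'm handing in.

```bash
python3 - <<'E'
from station import arm
arm.sleep(.3);print(arm.observe()["t"]);print(arm.finish_job())
E
```

```text
17.7917
the job is handed in; nothing more can be done
None
```

The slide carrier is loaded and held home by the clip. I handed the job in at about 17.8 s of the 38 s limit. `finish_job()` gives no verdict, so the result rests on my own checks.

**What I did:** I pressed the thumb bar down with one fingertip and held it at about 0.38 rad. The other fingertip pushed the carrier about 44 mm along the channel until it met the stops. There the push force rose to about 15 N with no further travel. I then backed the pushing finger off the plate, let the bar up and raised the hand clear.

**Last checks, from the wrist camera with the hand raised:**

| Check | Measured | Expected |
|---|---|---|
| Push plate rear face, stage x | -5.4 mm | -6 mm (within the camera's 2 mm error) |
| Top of thumb bar | 34.3 mm | about 33.5 mm with the nose in the groove, about 31 mm if it rested on the carrier |
| Carrier top | about 18 mm, so not lifted | 18 mm |

- **Nose:** the last picture shows it over the groove.
- **Stop posts:** the plate is up against both.
- **Bystanders:** I judged the vial, tube and dish unmoved by eye, and did not measure them.
- **Hand:** it touches nothing; wrist force was at noise level.

**Small disagreements:**
- **Stage angle:** my first estimate (-6.7°) was about 0.8° off a closer fit (-5.9°). This had no visible effect on the push.
- **Bar height:** the reading fits a bar fully at rest slightly better than the 0.04 rad expected in the groove, but the difference is below camera accuracy.

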